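# Load the bench demagnetiser and throw its toggle

### The job

The ground steel block and the steel centre punch have become magnetised: set both down, without dropping them, flat on the floor of the demagnetiser's well, the block on the face it stands on now. Only when both lie released in the well, flip the bat toggle on the sloping front panel over to its other side and leave it there. Leave the small brass block where it is.

Things in the scene. Friction and masses are not known exactly. Their poses are not given: they have to be found in the camera images.
- demagnetiser: Grey bench demagnetiser, fixed, 203 (x) x 222 (y) x 121 mm high. Origin on the worktop under it; +x to its back, +y to its left as seen from its front, z up. A well for parts in its top; a bare steel top plate in front of the well ends as a nose; under the nose a switch panel slopes at 38 degrees from (x -105, z 16) up to (x -45, z 63) mm, facing forward (-x) and up.
- well_floor (a point): Centre of the well's flat grey floor, 83 mm above the worktop; axes as the machine's. The open well is 124 (x) x 200 (y) mm inside with upright walls, rim 38 mm above this point.
- nose_edge (a point): Middle of the front top edge of the bare steel nose, 121 mm above the worktop; the plate with its folded edges is 16 mm deep. It reaches 25 mm in x beyond the toggle's foot and 6 mm beyond the lever's end, which is about 40 mm below its underside: a tool cannot come straight down on the lever, so lean it back 30 to 40 degrees, about square to the panel.
- switch_base (a point): Foot of the toggle on the panel, at (-71, -20, 42) mm in the machine's frame; axes as the machine's, panel normal (-0.616, 0, 0.788). A bushing 12 mm thick stands 10 mm out of the panel here. The panel round it is bare 75 mm to the right and 70 mm to the left, where a low pilot lens and fuse cap begin (8 mm high).
- toggle_tip (a point): Near the tip of the steel bat lever (34 mm from its pivot, which is 4 mm under the panel): 5 mm thick at the bushing, 7.5 mm at the tip, ending 31 mm off the panel. It leans 15 degrees to the machine's left (+y, circle mark: off) and is to lean 15 degrees to its right (-y, line mark: on); the tip moves 17 mm sideways. The point moves with it.
- toggle (a joint): Angle of the bat lever: 0 = leaning to the machine's left (off), 0.26 = upright from the panel (dead centre), 0.52 = leaning to its right (on). A spring pushes it away from centre to whichever side it is on: about 3 N at the tip starts it, and past centre it snaps over by itself and stays.
- steel_block_centre (a point): Centre of the ground steel block, plain light grey, 35 (x) x 50 (y) x 30 mm (z), 0.4 kg, standing on its 35 x 50 face. Its axes are the block's.
- punch_centre (a point): Centre of the steel centre punch, a grey round bar tapering to a point, 9 mm thick and 105 mm long, 50 g, lying flat; its y axis runs along it.
- brass_block_centre (a point): Centre of the brass block, 28 (x) x 45 (y) x 22 mm (z): smaller than the steel one. Not to be moved.

How it is judged:
By the outcome, as a careful person would: the job done as asked, in the order asked, and still so for the second after the job is handed in, with the robot touching nothing.
It also fails if it takes over 61 s, if anything falls off the work surface, if the arm or the gripper's body presses on something with over 40 N, if the wrist force passes 120 N, or if a joint passes its speed limit or range.

### The arm

A 7-joint arm with a two-finger parallel gripper is mounted at the origin on a cart in front of the work surface, level with it; the furniture and walls round the work are solid. World frame = base frame: x ahead of the robot, y to its left, z up, the work surface at z = 0. Lengths are in mm, angles in rad, forces in N, time in s.
With the tool pointing down it reaches from about 400 to 875 mm from the base axis. Payload 4.4 kg.
Tool frame: the origin (TCP) lies on the centre line of the jaws, within the pads' length; the fingertips stand 25 mm ahead of it and the grasp point (between the pads) lies 6 mm ahead of it; x points along the fingers, y is the direction in which the jaws open and shut, and the axes are right-handed (so a half turn about x gives the same grasp; the last joint's range is limited). The gripper opens to 85 mm and grips with 20 to 120 N. Pads are 22 mm wide; open, the fingers measure 114 mm over their backs; the gripper's body (76 mm by 85 mm) begins 54 mm behind the grasp point. The pads swing forward as they close: fully open they stand 13 mm farther back than shut.
Start: joints at [1.276, 0.628, 0.038, 1.517, -0.027, 0.996, -0.02], TCP at [147.453, -633.068, 224.613] pointing down, gripper open.
Joint ranges: [-3.06, 3.06], [-0.37, 2.12], [-1.25, 1.32], [0.18, 2.47], [-1.1, 4.24], [0.23, 1.98], [-2.94, 2.94]. Speed limits (rad/s): [2.57, 2.57, 3.14, 3.14, 3.14, 3.14, 3.14].

### API

Orientations are given as [roll, pitch, yaw] about the fixed x, y, z axes, in that order (R = Rz(yaw) Ry(pitch) Rx(roll)).
In Python, from cell import * gives the robot as it stands. The module is installed in compiled form; this text tells all that it offers.
- The arm moves only by the tool jog_arm, never from a script. Its argument "series" is a list of rows, each a list of 3 entries, a list of its own where there are three numbers: the turn, a rotation vector about the tool's x, y, z in degrees, then the shift along the tool's x, y, z in mm, then the gripper's target within -1 to 1 (shut at 1, half-way at 0, fully open at -1). In form: [[[rx, ry, rz], [dx, dy, dz], hand], ...]. A call has 1 to 8 rows; each row shifts and turns the commanded pose from where the row before left it, along the tool's axes as they then stand; what a row does not reach is not made up. A row lasts 1/8 s, in which the tool goes at most 62.5 mm and 10.7 degrees, less where a joint would pass 70% of its speed; a pose out of reach is approached as far as the arm can. A call is refused whole if a number of a shift passes 62.5 or a number of a turn 10.7, either way. A call with a gripper value outside its range is refused whole. The fingers move at their own pace and stop on an object; the grip force is fixed at half the most. Time passes only in rows, so rows that do not move let the fingers close. It gives the time, the measured TCP pose, the force and the opening at its end, in the units of the state.
- read_state(): the state, without advancing time (a new reading comes with each control period).
- get_image(name): name is "scene" or "top" or "wrist"; returns a dict with "img" (480x640x3 uint8, red, green, blue), "range_z" (480x640 float32, mm along the optical axis (not along the pixel's ray), 0 where there is no reading), "fovy" (degrees; the focal length in pixels is half the picture's height over the tangent of half this angle, whatever the lens; pixels are square), "cx", "cy" (the principal point, pixels), "cam_to_world" (4x4, takes a point from camera to world coordinates). Camera axes: x right, y up, looking along -z (the intrinsics and any distortion apply to the point x, -y, -z); pixel columns grow to the right and rows downward; lengths in mm; the calibration is good to about 2 mm. A picture is of the moment at which its call begins.
- finish_job(): hands the job in, once; it reports no verdict.
The state is a dict: "clock": time; "qpos": joint angles; "qd": joint speeds; "tau": joint torques, N m; "eef_pos": TCP position; "tool_rot": TCP orientation; "force": force on the tool from outside, world axes, zero at the start; "torque": the same for the moment, N m; "width": finger opening in mm.
Only numpy, scipy, OpenCV 4.12 (cv2) and the standard library are available. Lean on these libraries where they do the work, as an engineer would, in place of code of your own. Each camera call takes 0.05 s, during which the arm holds its last target. There are 200 camera calls.

## Working session

There is one attempt and no reset: what is moved stays moved. The work goes in short steps, Python scripts to look and compute and a tool call to move; the robot and the scene stay as the last step left them, time stands still between calls to the robot, and variables do not carry over. Pictures are saved under pics/ and viewed, about 8 in all and at most 12, crops included, and the job is handed in when it is done.

Besides the shell and the picture viewer there is one more tool, called after "Call:" as a command line: name --argument value ..., lists and objects as JSON in quotes. jog_arm: Moves the arm, as the interface text tells. Its arguments: {"type":"object","properties":{"series":{"type":"array"}},"required":["series"]}

```bash
mkdir -p pics; cat > h.py <<'E'
from cell import *
import numpy as np, cv2
from scipy.spatial.transform import Rotation as Ro
np.set_printoptions(precision=1,suppress=True)
def cloud(d):
    f=240/np.tan(np.radians(d["fovy"])/2); v,u=np.mgrid[:480,:640]; z=d["range_z"]
    P=np.stack([(u-d["cx"])/f*z,-(v-d["cy"])/f*z,-z,np.ones_like(z)],-1)
    W=(P@np.array(d["cam_to_world"]).T)[...,:3]; W[z==0]=np.nan
    return W
def save(n,im): cv2.imwrite("pics/"+n+".png",np.ascontiguousarray(im[...,::-1]))
E
python3 - <<'E'
from h import *
for n in("top","scene"):
    d=get_image(n); np.savez(n+".npz",**d,W=cloud(d)); save(n,d["img"]); print(n,d["fovy"],d["cx"],d["cy"],np.array(d["cam_to_world"])[:3,3],d.keys())
s=read_state(); print(s)
E
```

```text
top 50.54791318974716 310.488144416097 240.59402639570845 [408.4 -31.9 967.5] dict_keys(['img', 'range_z', 'fovy', 'cx', 'cy', 'cam_to_world'])
scene 46.500699539124 312.47936696050454 245.7200412770961 [ 38.  733.6 517.8] dict_keys(['img', 'range_z', 'fovy', 'cx', 'cy', 'cam_to_world'])
{'clock': 0.1, 'qpos': array([ 1.3,  0.6,  0. ,  1.5, -0. ,  1. , -0. ]), 'qd': array([-0., -0.,  0., -0., -0., -0.,  0.]), 'tau': array([  0. , -56.5,   1.2, -19.4,   0. ,   0. ,  -0. ]), 'eef_pos': array([ 147.3, -632.5,  223.8]), 'tool_rot': array([-1.6,  1.6,  1.8]), 'force': array([ 0.1, -0.5, -0.3]), 'torque': array([ 0., -0., -0.]), 'width': 85.4670727634947}
```

View pics/top.png

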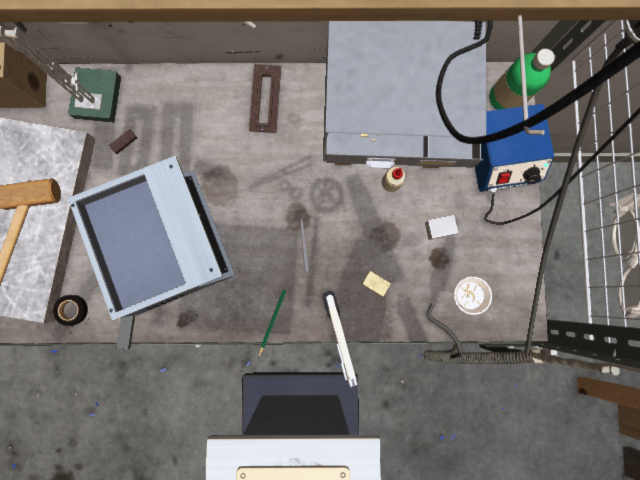

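View pics/scene.png

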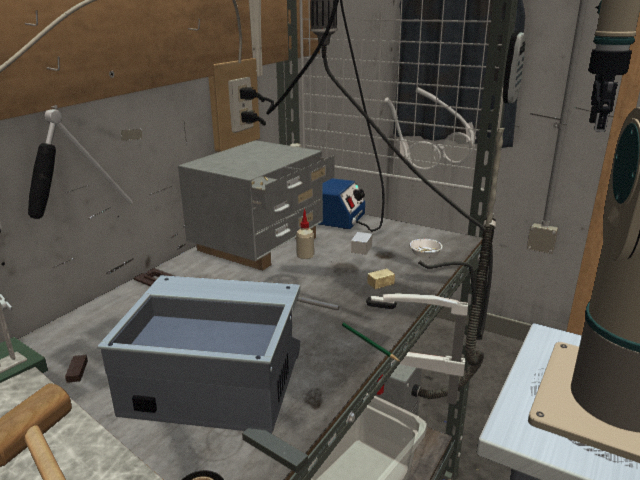

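The top view shows the steel block at about (442,227), brass at (376,284), and the punch from (301,218) to (307,270). The machine is at about (150,240), its nose and panel facing right (world -y). The scene view agrees with this.

```bash
python3 - <<'E'
from h import *
d=np.load("top.npz"); W=d["W"]; im=d["img"]
def rect(name,u0,u1,v0,v1,zl,zh):
    w=W[v0:v1,u0:u1].reshape(-1,3); m=(w[:,2]>zl)&(w[:,2]<zh); p=w[m]
    r=cv2.minAreaRect(p[:,:2].astype(np.float32)); print(name,m.sum(),"rect c",r,"z",np.median(p[:,2])); return p
print("table z",np.nanmedian(W[290:330,300:320,2]))
rect("steel",415,470,205,250,18,40)
rect("brass",350,400,262,305,12,40)
p=rect("punch",292,316,208,280,4,15)
c=p.mean(0);u,s,vt=np.linalg.svd(p-c);print("punch",c,vt[0],np.percentile((p-c)@vt[0],[0,100]))
rect("rim",60,245,140,330,112,130)
rect("floor",85,180,175,310,75,90)
for uv in [(301,218),(307,270),(70,205),(177,157),(232,271),(114,317),(136,302),(185,281),(141,177),(77,208)]: print(uv,W[uv[1],uv[0]])
big=cv2.resize(im[130:340,50:260],None,fx=2.8,fy=2.8,interpolation=cv2.INTER_CUBIC)
b2=cv2.resize(im[200:310,280:480],None,fx=2.8,fy=2.8,interpolation=cv2.INTER_CUBIC)
save("crop",big); 
s=read_state();print(Ro.from_euler("xyz",s["tool_rot"]).as_matrix(), s["tool_rot"]*57.3)
E
```

```text
table z 0.8179709807255904
steel 540 rect c ((537.2969970703125, -279.23114013671875), (35.08611297607422, 51.50795364379883), 11.042459487915039) z 30.528558714237533
brass 382 rect c ((432.31475830078125, -154.83851623535156), (45.2462158203125, 28.17138671875), 58.976688385009766) z 22.92016590782299
punch 259 rect c ((510.9669189453125, -20.0310001373291), (44.05372619628906, 132.2278289794922), 89.80470275878906) z 8.136774282907481
punch [503.  -20.9   8. ] [-1.  -0.1  0. ] [-75.3  59.2]
rim 6848 rect c ((510.0306701660156, 246.3973846435547), (222.38693237304688, 195.5732421875), 22.126813888549805) z 121.48757690926465
floor 7590 rect c ((495.9278564453125, 271.97576904296875), (209.7062530517578, 118.20245361328125), 22.066707611083984) z 84.74462460744104
(301, 218) [557.2 -15.5   7.7]
(307, 270) [457.8 -26.6   9. ]
(70, 205) [563.1 372.4 120.8]
(177, 157) [678.7 225.6   2.3]
(232, 271) [455.9 113.1  19.1]
(114, 317) [375.8 290.2 122.8]
(136, 302) [399.8 268.6  82.4]
(185, 281) [434.5 175.6 120.2]
(141, 177) [613.8 258.2 109. ]
(77, 208) [557.9 360.1 121.4]
[[-0.   0.2 -1. ]
 [ 0.  -1.  -0.2]
 [-1.  -0.   0. ]] [-89.1  89.9 104. ]
```

View pics/crop.png

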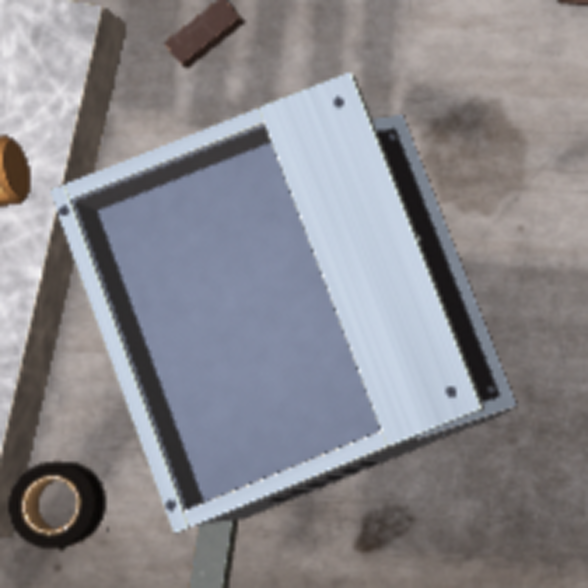

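```bash
python3 - <<'E'
from h import *
for n in("top","scene"):
    W=np.load(n+".npz")["W"].reshape(-1,3)
    m=(W[:,2]>60)&(W[:,0]>-50)&(W[:,0]<800)&(W[:,1]<-100)&(W[:,1]>-850)&(np.hypot(W[:,0],W[:,1])>150); p=W[m]
    H={}
    for q in p:
        k=(int(q[0]//60)*60,int(q[1]//60)*60); a=H.get(k,(9999,0,0)); H[k]=(min(a[0],q[2]),max(a[1],q[2]),a[2]+1)
    print(n); print("; ".join(f"{k}:{a[0]:.0f}-{a[1]:.0f}({a[2]})" for k,a in sorted(H.items()) if a[2]>8 and np.hypot(*k)<900))
d=np.load("top.npz"); f=240/np.tan(np.radians(d["fovy"])/2);M=d["cam_to_world"]
def at(x,y,z):
    u,v=50+x/2.8,130+y/2.8; r=M[:3,:3]@np.array([(u-d["cx"])/f,-(v-d["cy"])/f,-1]); c=M[:3,3]; return c+r*(z-c[2])/r[2]
for nm,x,y in [("nose L",352,75),("nose R",482,408),("wellFL",268,125),("wellFR",380,430),("wellBL",75,203),("wellBR",188,508),("backL",55,190),("backR",178,530)]: print(nm,at(x,y,121))
s=read_state();np.set_printoptions(precision=4);print(Ro.from_euler("xyz",s["tool_rot"]).as_matrix())
im=np.load("scene.npz")["img"]
save("sc2",cv2.resize(im[:300,400:640],None,fx=2,fy=2))
E
```

```text
top
(240, -480):60-130(27); (300, -540):60-257(1810); (300, -480):60-322(1337); (300, -420):60-81(97); (360, -540):61-256(1087); (360, -420):77-123(180); (420, -540):102-250(1083); (420, -420):115-167(207); (480, -600):122-191(246); (480, -540):103-256(1022); (480, -420):159-221(264); (480, -240):554-738(1821); (540, -600):145-187(158); (540, -540):103-259(712); (540, -480):76-215(173); (540, -420):60-279(341); (540, -240):412-603(804); (600, -540):103-269(534); (600, -480):60-341(938); (600, -420):60-331(1206); (600, -360):60-203(277); (600, -300):146-611(2215); (600, -240):60-611(2976); (600, -180):60-611(2595); (600, -120):147-610(807); (660, -540):103-278(453); (660, -480):85-95(582); (660, -420):85-466(1478); (660, -360):61-206(410); (660, -300):146-206(1441); (660, -240):146-356(1727); (660, -180):146-208(1755); (660, -120):148-206(596); (720, -480):60-142(353); (720, -420):60-144(817); (720, -360):85-207(279); (720, -300):199-314(1559); (720, -240):199-307(1377); (720, -180):198-207(1388); (720, -120):199-207(473); (780, -420):60-177(598); (780, -360):200-207(83); (780, -300):
[... 963 characters left out ...]
); (660, -360):60-205(278); (660, -300):68-205(234); (660, -240):62-353(487); (660, -180):60-205(333); (660, -120):60-204(188); (720, -420):441-505(41); (720, -360):154-205(58); (720, -300):156-312(232); (720, -240):148-303(399); (720, -180):96-204(274); (720, -120):202-205(83); (780, -420):172-175(13); (780, -300):201-320(127); (780, -240):202-508(93); (780, -180):202-205(75); (780, -120):202-204(25)
nose L [645.9 196.1 121. ]
nose R [443.1 113.8 121. ]
wellFL [615.  246.3 121. ]
wellFR [430.3 174.1 121. ]
wellBL [567.4 361.1 121. ]
wellBR [384.9 286.1 121. ]
backL [575.4 373.5 121. ]
backR [372.1 291.5 121. ]
[[-0.0004  0.2268 -0.9739]
 [ 0.0016 -0.9739 -0.2268]
 [-1.     -0.0017  0.    ]]
```

View pics/sc2.png

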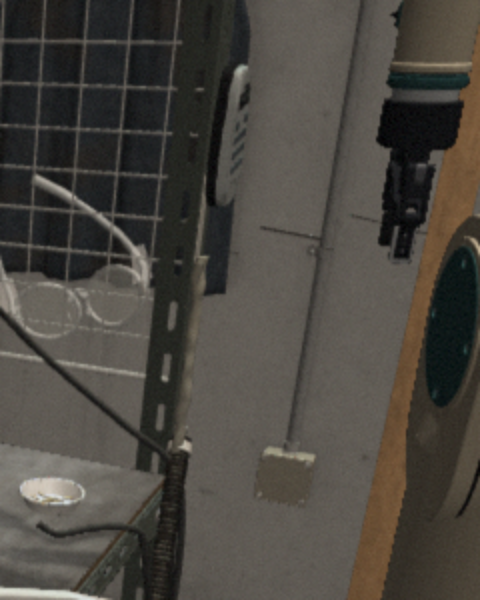

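The crop shows the post and wire mesh standing between the gripper and the bench, so I retract, swing round, then extend. The machine's yaw is about 112° (x axis) and the well centre is about (499,267).

```bash
cat >> h.py <<'E'
YAW=22.0
def down(a):
    "tool pointing down, jaw axis y at world angle a (deg)"
    a=np.radians(a); x=np.array([0,0,-1.]); y=np.array([np.cos(a),np.sin(a),0]); return Ro.from_matrix(np.stack([x,y,np.cross(x,y)],1))
OM=np.array([508.5,244.,0]); RM=Ro.from_euler("z",90+YAW,degrees=True)
def mach(p): return OM+RM.apply(p)
def well(x,y,z): return mach([x+24.5,y,z+83])
def plan(wps,post=False):
    "wps: (pos,Rot,rows). prints rounded rows from the measured pose"
    s=read_state(); p=np.array(s["eef_pos"]); R=Ro.from_euler("xyz",s["tool_rot"]); out=[]
    for q,Q,n in wps:
        q=np.array(q,float)
        for i in range(n):
            k=n-i; rv=np.round(np.degrees((R.inv()*Q).as_rotvec())/k,1)
            R2=R*Ro.from_rotvec(rv,degrees=True); A=R2 if post else R
            sh=np.round(A.inv().apply((q-p)/k)); p=p+A.apply(sh); R=R2
            out.append([rv.tolist(),sh.astype(int).tolist()])
    print(str(out).replace(".0,",",").replace(".0]","]")); print("end",p,"jaw",np.degrees(np.arctan2(*R.as_matrix()[[1,0],1])))
E
python3 - <<'E'
from h import *
pol=lambda r,a,z:[r*np.cos(np.radians(a)),r*np.sin(np.radians(a)),z]
plan([(pol(420,-77,224),down(-76.9),5),(pol(420,-62,224),down(-50),3),(pol(420,-46,220),down(-24),3),(pol(430,-30,200),down(2),3),([520,-274,125],down(11),4)])
W=np.vstack([np.load(n+".npz")["W"].reshape(-1,3) for n in("top","scene")])
m=(W[:,0]>350)&(W[:,0]<800)&(W[:,1]<-60)&(W[:,1]>-480)&(W[:,2]>215); p=W[m]
for z in range(220,760,40):
    q=p[(p[:,2]>=z)&(p[:,2]<z+40)]
    if len(q): print(z,len(q),q[q[:,1]>-350][:, :2].mean(0) if (q[:,1]>-350).any() else "", q[q[:,1]>-350][:, :2].min(0) if (q[:,1]>-350).any() else "")
E
```

```text
[[[0, 0, 0], [0, -46, 0]], [[0, 0, 0], [0, -46, 0]], [[0, 0, 0], [0, -46, 0]], [[0, 0, 0], [0, -46, 0]], [[0, 0, 0.1], [0, -45, 1]], [[-9, 0, -0], [0, -5, -36]], [[-8.9, 0, -0], [0, 1, -37]], [[-9, 0, -0], [0, 7, -36]], [[-8.7, 0, -0], [1, 3, -39]], [[-8.6, 0, -0], [2, 8, -38]], [[-8.7, 0, -0], [1, 14, -36]], [[-8.7, 0, -0], [7, 13, -38]], [[-8.6, 0, -0], [7, 18, -35]], [[-8.7, 0, 0], [6, 23, -32]], [[-2.2, 0, 0], [19, 36, 16]], [[-2.3, 0, 0], [19, 36, 18]], [[-2.2, 0, 0], [19, 35, 19]], [[-2.3, 0, 0], [18, 35, 20]]]
end [ 520.4 -274.2  125.2] jaw 11.008586974599016
220 510 [ 789.6 -278.4] [ 784.4 -283.6]
260 734 [ 754.1 -247.6] [ 723.7 -282.9]
300 979 [ 735.  -241.7] [ 667.9 -284.5]
340 422 [ 651.3 -191.2] [ 624.7 -199.8]
380 522 [ 613.7 -186.4] [ 593.  -191.9]
420 835 [ 582.8 -185.2] [ 565.9 -190.9]
460 715 [ 573.5 -186.8] [ 551.1 -223.9]
500 250 [ 573.1 -189.1] [ 542.4 -214.6]
540 178 [ 540.7 -189.9] [ 535.5 -193.9]
580 6755 [ 617.1 -172.8] [ 521.7 -290.3]
620 344 [ 530.1 -192.1] [ 521.2 -196.8]
660 469 [ 528.1 -191.3] [ 525.1 -195.4]
700 632 [ 526.5 -190.4] [ 523.7 -194.3]
```

Call:
jog_arm --series '[[[0,0,0],[0,-46,0],-1],[[0,0,0],[0,-46,0],-1],[[0,0,0],[0,-46,0],-1],[[0,0,0],[0,-46,0],-1],[[0,0,0],[0,-45,0],-1],[[-9,0,0],[0,-5,-36],-1],[[-9,0,0],[0,1,-37],-1],[[-9,0,0],[0,7,-36],-1]]'

```text
clock: 1.1
eef_pos: [199.4, -370.8, 224.7]
tool_rot: [0.995, 1.571, -1.442]
force: [0.9, -0.5, -0.8]
width: 85.4
```

Call:
jog_arm --series '[[[-8.7,0,0],[1,3,-39],-1],[[-8.6,0,0],[2,8,-38],-1],[[-8.7,0,0],[1,14,-36],-1],[[-8.7,0,0],[7,13,-38],-1],[[-8.6,0,0],[7,18,-35],-1],[[-8.7,0,0],[6,23,-32],-1],[[-2.2,0,0],[19,36,16],-1],[[-2.3,0,0],[19,36,18],-1]]'

```text
clock: 2.1
eef_pos: [447.8, -244.6, 162.1]
tool_rot: [-0.007, 1.571, -1.46]
force: [0.4, -0.4, 0.2]
width: 85.1
```

Call:
jog_arm --series '[[[-2.2,0,0],[19,35,19],-1],[[-2.3,0,0],[18,35,20],-1],[[0,0,0],[0,0,0],-1]]'

```text
clock: 2.48
eef_pos: [522.8, -274.0, 123.5]
tool_rot: [-3.026, 1.569, 1.88]
force: [-0.3, 0.4, 0.1]
width: 84.7
```

```bash
python3 - <<'E'
from h import *
d=get_image("wrist"); W=cloud(d); save("w1",d["img"])
w=W.reshape(-1,3); m=(w[:,2]>24)&(w[:,2]<36)&(abs(w[:,0]-537)<50)&(abs(w[:,1]+279)<50); p=w[m]; print(m.sum(),cv2.minAreaRect(p[:,:2].astype(np.float32)),np.median(p[:,2]))
m=(abs(w[:,2])<6)&(abs(w[:,0]-537)<90)&(abs(w[:,1]+279)<90);print("table",np.median(w[m][:,2]))
s=read_state();print(s["eef_pos"],s["force"],s["qpos"])
E
```

```text
4534 ((537.7483520507812, -280.536376953125), (35.14806365966797, 50.7648811340332), 10.937241554260254) 30.456294414132856
table 0.5099615170090317
[ 521.1 -273.6  124.2] [-1.3 -0.3  0.2] [ 0.7  0.7 -0.4  1.8  0.3  0.7  0.3]
```

View pics/w1.png

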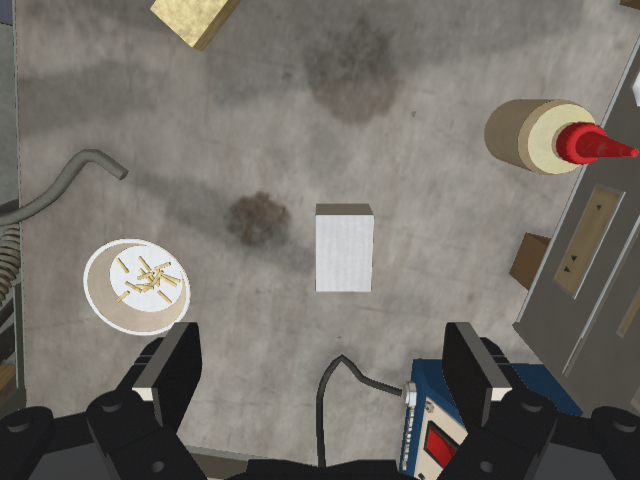

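The wrist view confirms the steel block at (345,250), world (537.7,-280), yaw 11°. It is square between the jaws.

```bash
python3 - <<'E'
from h import *
plan([([537.5,-280,75],down(11),2),([537.5,-280,27],down(11),3)])
E
```

```text
[[[0, -0.1, 0], [25, 7, 5]], [[0.1, -0, 0.1], [24, 8, 5]], [[-0, -0, -0], [16, 0, 0]], [[-0, -0, -0], [16, 0, 0]], [[-0, -0, -0], [16, 0, 0]]]
end [ 537.7 -280.4   27.2] jaw 10.996560961804851
```

Call:
jog_arm --series '[[[0,0,0],[25,7,5],-1],[[0,0,0],[24,8,5],-1],[[0,0,0],[16,0,0],-1],[[0,0,0],[16,0,0],-1],[[0,0,0],[16,0,0],-1],[[0,0,0],[0,0,0],0.3],[[0,0,0],[0,0,0],1],[[0,0,0],[0,0,0],1]]'

```text
clock: 3.52
eef_pos: [538.5, -281.0, 29.3]
tool_rot: [0.992, 1.569, -0.385]
force: [0.4, 0.8, 0.7]
width: 32.1
```

Call:
jog_arm --series '[[[0,0,0],[0,0,0],1],[[0,0,0],[0,0,0],1],[[0,0,0],[0,0,0],1]]'

```text
clock: 3.9
eef_pos: [538.0, -280.9, 28.7]
tool_rot: [1.058, 1.571, -0.319]
force: [0.4, 0.8, -0.6]
width: -0.3
```

```bash
python3 - <<'E'
from h import *
s=read_state();print(s["eef_pos"],s["force"],s["width"])
t=well(-15,50,0); print("well block",t[:2],"yaw",YAW, "hover/put")
pol=lambda r,a,z:[r*np.cos(np.radians(a)),r*np.sin(np.radians(a)),z]
plan([([530,-276,75],down(11),2),(pol(460,-27.5,170),down(11),4),(pol(450,0,240),down(17),5),(pol(500,25,235),down(22),5),([t[0],t[1],180],down(22),3)])
E
```

```text
[ 538.  -280.9   28.7] [ 0.4  0.8 -0.6] -0.2837992059170619
well block [458.6 234.1] yaw 22.0 hover/put
[[[0.1, 0, -0], [-23, -3, -3]], [[0, 0, -0], [-23, -4, -3]], [[0, 0, -0], [-24, -27, -22]], [[0, 0, -0], [-24, -27, -21]], [[0, 0, -0], [-24, -27, -22]], [[0, 0, -0], [-23, -26, -21]], [[-1.2, 0, -0], [-14, 16, -40]], [[-1.2, 0, -0], [-14, 17, -40]], [[-1.2, 0, -0], [-14, 18, -39]], [[-1.2, 0, -0], [-14, 19, -39]], [[-1.2, 0, -0], [-14, 20, -39]], [[-1, 0, -0], [1, 13, -40]], [[-1, 0, -0], [1, 14, -40]], [[-1, 0, -0], [1, 14, -40]], [[-1, 0, -0], [1, 15, -39]], [[-1, 0, -0], [1, 15, -40]], [[0, 0, -0], [18, 5, -6]], [[0, 0, -0], [18, 4, -6]], [[0, 0, -0], [19, 5, -7]]]
end [458.6 234.5 179.7] jaw 22.00054843157484
```

```bash
python3 - <<'E'
from h import *
d=get_image("wrist"); W=cloud(d); save("w2",d["img"])
w=W.reshape(-1,3); m=(w[:,2]>24)&(w[:,2]<36)&(abs(w[:,0]-537)<70)&(abs(w[:,1]+279)<70); p=w[m]; print(m.sum(),cv2.minAreaRect(p[:,:2].astype(np.float32)))
s=read_state();print(s)
E
```

```text
5758 ((536.5758666992188, -275.5877380371094), (35.079811096191406, 41.29053497314453), 11.166143417358398)
{'clock': 3.95, 'qpos': array([ 0.6,  0.8, -0.3,  1.8,  0.4,  0.6,  0.3]), 'qd': array([-0.,  0.,  0., -0.,  0.,  0., -0.]), 'tau': array([  0. , -58.2,  -4.1, -11.7,   0. ,   0. ,   0. ]), 'eef_pos': array([ 538. , -280.9,   28.7]), 'tool_rot': array([ 1.1,  1.6, -0.2]), 'force': array([-0.3,  0.1, -0.4]), 'torque': array([-0., -0.,  0.]), 'width': -0.2426464091683205}
```

View pics/w2.png

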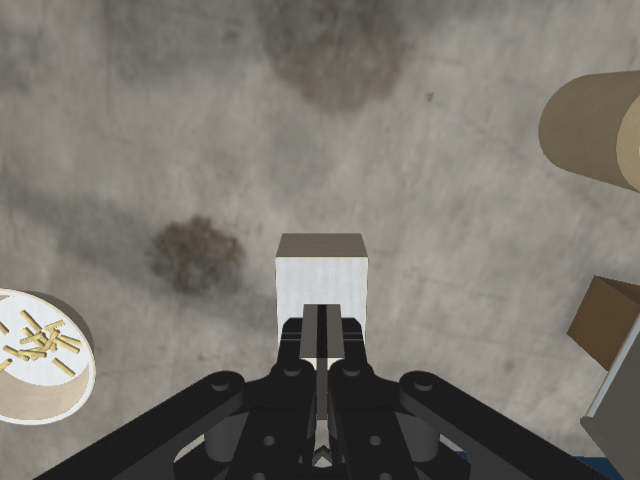

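```bash
python3 - <<'E'
from h import *
d=get_image("wrist"); W=cloud(d)
for uv in [(310,308),(335,308),(310,320),(310,340),(310,356),(322,330),(300,330),(300,280),(310,400),(290,325),(322,250),(322,235)]: print(uv,W[uv[1],uv[0]],d["range_z"][uv[1],uv[0]])
M=np.array(d["cam_to_world"]); print(M, d["fovy"]); s=read_state();print(s["eef_pos"],s["tool_rot"], d["cx"],d["cy"])
E
```

```text
(310, 308) [ 531.7 -271.3   43.1] 151.19623
(335, 308) [ 540.5 -269.8   42.7] 151.62196
(310, 320) [ 532.  -272.    50.5] 144.4542
(310, 340) [ 532.1 -271.1   64.3] 131.11816
(310, 356) [ 532.4 -271.1   72.7] 123.088455
(322, 330) [ 535.8 -270.5   58.2] 136.92844
(300, 330) [ 529.3 -275.9   51.3] 144.76392
(300, 280) [ 526.7 -266.8   30.8] 161.1535
(310, 400) [ 532.9 -271.6   90.9] 106.11747
(290, 325) [ 525.7 -276.7   47.9] 147.97342
(322, 250) [ 533.2 -256.4   22.1] 166.54445
(322, 235) [ 533.2 -256.3    3.6] 183.99232
[[   1.    -0.2   -0.1  521.7]
 [   0.2    0.9    0.3 -200.5]
 [   0.    -0.3    0.9  178.6]
 [   0.     0.     0.     1. ]] 58.96320338399285
[ 538.  -280.9   28.7] [ 1.3  1.6 -0.1] 321.5476308132284 239.6535612711461
```

The picture and depth show that the shut fingertips sit at z about 41, above the block. The tips are therefore about 12 mm behind the reported TCP, not 25 mm ahead as the text says. I'll open, go lower and check by depth.

Call:
jog_arm --series '[[[0,0,0],[0,0,0],-1],[[0,0,0],[0,0,0],-1],[[0,0,0],[0,0,0],-1],[[0,0,0],[0,0,0],-1],[[0,0,0],[10,0,0],-1],[[0,0,0],[10,0,0],-1],[[0,0,0],[0,0,0],-1]]'

```text
clock: 4.88
eef_pos: [537.0, -280.4, 7.3]
tool_rot: [-2.168, 1.568, 2.739]
force: [0.4, -0.2, 0.1]
width: 85.5
```

```bash
python3 - <<'E'
from h import *
d=get_image("wrist"); W=cloud(d); s=read_state(); print(s["eef_pos"],s["force"],s["width"])
R=Ro.from_euler("xyz",s["tool_rot"]); T=R.inv().apply((W-s["eef_pos"]).reshape(-1,3)); 
m=(abs(T[:,2])<14)&(abs(abs(T[:,1])-48)<14)&(d["range_z"].ravel()<200)&(W[...,2].ravel()>5); q=T[m]
h=np.histogram(q[:,0],bins=np.arange(-60,60,4)); print(h)
for sg in(1,-1): 
    k=q[sg*q[:,1]>0]; print(sg,len(k),np.percentile(k,[1,50,99],axis=0))
save("w3",d["img"])
E
```

```text
[ 537.4 -280.5    7.8] [0.7 0.  0.6] 85.13466384191071
(array([1383, 1123, 1436, 1345, 1226, 1124, 1008,  938,  759,  399,   24,
          0,    0,    0,    0,    0,    0,    0,    0,    0,    0,    0,
          0,    0,    0,    0,    0,    0,    0]), array([-60, -56, -52, -48, -44, -40, -36, -32, -28, -24, -20, -16, -12,
        -8,  -4,   0,   4,   8,  12,  16,  20,  24,  28,  32,  36,  40,
        44,  48,  52,  56]))
1 12878 [[-84.5  38.4 -13.2]
 [-66.5  47.4  -8. ]
 [-22.7  61.8   9.7]]
-1 11706 [[-84.2 -61.9 -13.4]
 [-64.3 -47.7  -7.8]
 [-22.4 -39.7   9.9]]
```

Call:
jog_arm --series '[[[0,0,0],[8,0,0],-1],[[0,0,0],[8,0,0],-1],[[0,0,0],[0,0,0],-1],[[0,0,0],[0,0,0],0.3],[[0,0,0],[0,0,0],1],[[0,0,0],[0,0,0],1],[[0,0,0],[0,0,0],1]]'

```text
clock: 5.8
eef_pos: [538.1, -281.0, -6.9]
tool_rot: [0.768, 1.57, -0.609]
force: [-1.1, -0.0, 2.8]
width: 34.0
```

```bash
python3 - <<'E'
from h import *
s=read_state();print(s["eef_pos"],s["force"],s["width"])
t=well(-15,50,0); print("well block",t[:2])
pol=lambda r,a,z:[r*np.cos(np.radians(a)),r*np.sin(np.radians(a)),z]
plan([([530,-276,30],down(11),2),(pol(460,-27.5,110),down(11),4),(pol(450,0,180),down(17),5),(pol(500,25,180),down(22),5),([t[0],t[1],150],down(22),3)])
E
```

```text
[ 538.1 -281.    -6.9] [-1.1 -0.   2.8] 33.96781740911812
well block [458.6 234.1]
[[[0.1, 0, -0], [-18, -4, -3]], [[0, 0, -0], [-19, -3, -3]], [[0, 0, -0], [-20, -27, -22]], [[0, 0, -0], [-20, -27, -21]], [[0, 0, -0], [-20, -27, -22]], [[0, 0, -0], [-20, -27, -21]], [[-1.2, 0, -0], [-14, 16, -40]], [[-1.2, 0, -0], [-14, 17, -40]], [[-1.2, 0, -0], [-14, 18, -39]], [[-1.2, 0, -0], [-14, 19, -39]], [[-1.2, 0, -0], [-14, 21, -39]], [[-1, 0, -0], [0, 13, -40]], [[-1, 0, -0], [0, 14, -40]], [[-1, 0, -0], [0, 14, -40]], [[-1, 0, -0], [0, 15, -39]], [[-1, 0, -0], [0, 15, -40]], [[0, 0, -0], [10, 5, -6]], [[0, 0, -0], [10, 4, -6]], [[0, 0, -0], [10, 5, -7]]]
end [458.6 234.5 149.8] jaw 22.00406338411335
```

Gripped at a width of 34. Next I lift and carry.

Call:
jog_arm --series '[[[0,0,0],[-18,-4,-3],1],[[0,0,0],[-19,-3,-3],1],[[0,0,0],[-20,-27,-22],1],[[0,0,0],[-20,-27,-21],1],[[0,0,0],[-20,-27,-22],1],[[0,0,0],[-20,-27,-21],1],[[-1.2,0,0],[-14,16,-40],1],[[-1.2,0,0],[-14,17,-40],1]]'

```text
clock: 6.8
eef_pos: [423.3, -127.1, 139.4]
tool_rot: [0.833, 1.569, -0.503]
force: [1.2, -0.1, -4.2]
width: 34.1
```

Call:
jog_arm --series '[[[-1.2,0,0],[-14,18,-39],1],[[-1.2,0,0],[-14,19,-39],1],[[-1.2,0,0],[-14,21,-39],1],[[-1,0,0],[0,13,-40],1],[[-1,0,0],[0,14,-40],1],[[-1,0,0],[0,14,-40],1],[[-1,0,0],[0,15,-39],1],[[-1,0,0],[0,15,-40],1]]'

```text
clock: 7.8
eef_pos: [451.3, 212.6, 180.8]
tool_rot: [1.013, 1.57, -0.171]
force: [0.7, -0.1, -3.6]
width: 34.2
```

Call:
jog_arm --series '[[[0,0,0],[10,5,-6],1],[[0,0,0],[10,4,-6],1],[[0,0,0],[10,5,-7],1],[[0,0,0],[0,0,0],1]]'

```text
clock: 8.3
eef_pos: [457.2, 234.0, 148.8]
tool_rot: [-1.48, 1.569, -2.665]
force: [-0.3, -0.3, -3.5]
width: 34.2
```

```bash
python3 - <<'E'
from h import *
s=read_state();print(s["eef_pos"],s["force"],s["width"])
t=well(-15,50,0)
d=get_image("wrist"); W=cloud(d); save("w4",d["img"])
w=W.reshape(-1,3); D=RM.inv().apply(w-well(0,0,0))
m=(abs(D[:,2])<6)&(abs(D[:,0])<70)&(abs(D[:,1])<105); print("floor z",np.median(w[m][:,2]),"bounds",np.percentile(D[m],[0.5,99.5],axis=0))
R=Ro.from_euler("xyz",s["tool_rot"]); T=R.inv().apply(w-s["eef_pos"])
m=(abs(T[:,1])<15)&(abs(T[:,2])<32)&(T[:,0]<30)&(T[:,0]>-40); print("block in tool",np.percentile(T[m],[1,50,99],axis=0))
plan([([t[0],t[1],100],down(22),2),([t[0],t[1],79],down(22),2)])
E
```

```text
[457.2 234.  148.8] [-0.3 -0.3 -3.5] 34.15615022195678
floor z 84.66158616353918 bounds [[ -61.1 -102.7   -0. ]
 [  61.6   97.5    5.3]]
block in tool [[-38.7 -14.7 -25.7]
 [-37.3   0.1  -9. ]
 [-10.2  14.7  23.6]]
[[[0, 0, 0], [25, 1, 0]], [[0.1, 0, 0.1], [24, 0, 0]], [[-0, 0, -0], [11, 0, 0]], [[-0, 0, -0], [10, 0, 0]]]
end [458.2 234.1  79.2] jaw 21.97510027926843
```

View pics/w4.png

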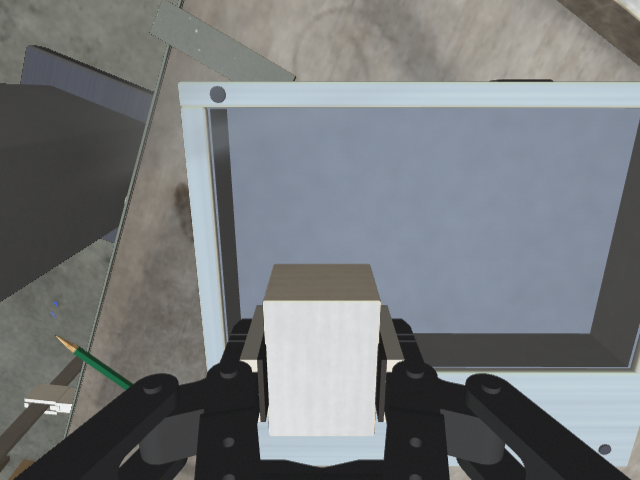

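The block is held level at (320,350), and it hangs over the robot-side half of the well.

Call:
jog_arm --series '[[[0,0,0],[25,1,0],1],[[0,0,0],[24,0,0],1],[[0,0,0],[11,0,0],1],[[0,0,0],[9,0,0],1],[[0,0,0],[0,0,0],1]]'

```text
clock: 8.98
eef_pos: [458.5, 234.7, 80.5]
tool_rot: [-1.076, 1.57, -2.261]
force: [0.3, -0.3, -3.7]
width: 34.2
```

Call:
jog_arm --series '[[[0,0,0],[1,0,0],1],[[0,0,0],[1,0,0],1],[[0,0,0],[0,0,0],1]]'

```text
clock: 9.35
eef_pos: [458.7, 234.8, 78.9]
tool_rot: [1.5, 1.57, 0.315]
force: [0.4, 0.1, -4.1]
width: 34.0
```

Call:
jog_arm --series '[[[0,0,0],[1,0,0],1],[[0,0,0],[1,0,0],1],[[0,0,0],[0,0,0],1]]'

```text
clock: 9.72
eef_pos: [458.6, 234.8, 77.0]
tool_rot: [1.069, 1.57, -0.116]
force: [-0.8, -1.4, 3.5]
width: 34.5
```

Call:
jog_arm --series '[[[0,0,0],[1,0,0],1],[[0,0,0],[0,0,0],1]]'

```text
clock: 9.98
eef_pos: [458.6, 234.8, 77.0]
tool_rot: [0.874, 1.57, -0.311]
force: [-3.5, -2.2, 14.0]
width: 34.3
```

Call:
jog_arm --series '[[[0,0,0],[0,0,0],0],[[0,0,0],[0,0,0],-0.3],[[0,0,0],[0,0,0],-0.3],[[0,0,0],[-15,0,0],-0.3],[[0,0,0],[-30,0,0],-0.3],[[0,0,0],[-40,0,0],-0.3],[[0,0,0],[0,0,0],-0.3]]'

```text
clock: 10.85
eef_pos: [460.5, 236.2, 164.1]
tool_rot: [1.702, 1.564, 0.517]
force: [0.8, -0.4, 0.0]
width: 55.4
```

```bash
python3 - <<'E'
from h import *
s=read_state();print(s["eef_pos"],s["force"],s["width"],s["qpos"])
w=cloud(get_image("wrist")).reshape(-1,3); D=RM.inv().apply(w-well(0,0,0)); m=(D[:,2]>22)&(D[:,2]<36)&(abs(D[:,0])<50)&(D[:,1]>10)&(D[:,1]<85)
print("block top z over floor",np.percentile(D[m][:,2],[2,50,98]),cv2.minAreaRect(D[m][:,:2].astype(np.float32)))
plan([([470,160,175],down(45),2),([500,60,150],down(70),3),([490,-18,95],down(96.4),3)])
E
```

```text
[460.5 236.2 164.1] [ 0.8 -0.4  0. ] 55.38174791909954 [-0.2  0.5 -0.4  1.9  0.3  0.7 -0.5]
block top z over floor [25.9 31.5 32.7] ((-13.83734130859375, 49.90089416503906), (50.940582275390625, 35.12388229370117), 0.04236242547631264)
[[[-11.5, 0, -0.1], [-6, -9, 37]], [[-11.4, 0, -0.1], [-7, -17, 34]], [[-8.3, 0, -0], [8, -16, 31]], [[-8.4, 0, -0], [9, -21, 28]], [[-8.3, 0, 0], [8, -24, 24]], [[-8.8, 0, 0], [18, -26, 6]], [[-8.8, 0, 0], [19, -26, 2]], [[-8.8, 0, 0], [18, -26, -2]]]
end [490.5 -17.7  95.5] jaw 96.38911498235376
```

The block lies flat in the well, with its top 31 mm above the floor, at well (-14,50). On to the punch.

Call:
jog_arm --series '[[[-10.5,0,0],[-6,-9,37],-0.3],[[-10.5,0,0],[-7,-17,34],-0.3],[[-9,0,0],[8,-16,31],-0.3],[[-9,0,0],[9,-21,28],-0.3],[[-8.5,0,0],[8,-24,24],-0.3],[[-9,0,0],[18,-26,6],-0.3],[[-9,0,0],[19,-26,2],-0.3],[[-8.8,0,0],[18,-26,-2],-0.3]]'

```text
clock: 11.9
eef_pos: [485.5, -19.8, 92.3]
tool_rot: [2.909, 1.569, 3.026]
force: [0.5, -1.3, 0.4]
width: 55.7
```

Call:
jog_arm --series '[[[0,0,0],[0,0,0],-0.3]]'

```text
clock: 12.02
eef_pos: [484.2, -21.3, 91.6]
tool_rot: [-3.125, 1.565, -3.018]
force: [0.4, 0.8, 0.6]
width: 55.8
```

```bash
python3 - <<'E'
from h import *
s=read_state();print(s["eef_pos"],s["force"],s["width"])
d=get_image("wrist"); W=cloud(d); save("w5",d["img"])
w=W.reshape(-1,3); m=(w[:,2]>4.5)&(w[:,2]<14)&(abs(w[:,0]-508)<70)&(abs(w[:,1]+21)<30); p=w[m]; print(m.sum(),np.max(p[:,2]))
print(cv2.minAreaRect(p[:,:2].astype(np.float32)))
vx,vy,x0,y0=cv2.fitLine(p[:,:2].astype(np.float32),cv2.DIST_HUBER,0,.01,.01).ravel(); print(vx,vy,np.degrees(np.arctan(vy/vx)),x0,y0,np.percentile((p[:,:2]-[x0,y0])@[vx,vy],[0.5,99.5]))
E
```

```text
[484.2 -21.3  91.6] [0.4 0.8 0.6] 55.78523681062654
2064 11.443654491404715
((507.09588623046875, -21.83392906188965), (103.7239990234375, 8.676963806152344), 5.71741247177124)
0.99450535 0.10468581 6.0090647 499.72705 -22.601349 [-44.1  56.1]
```

View pics/w5.png

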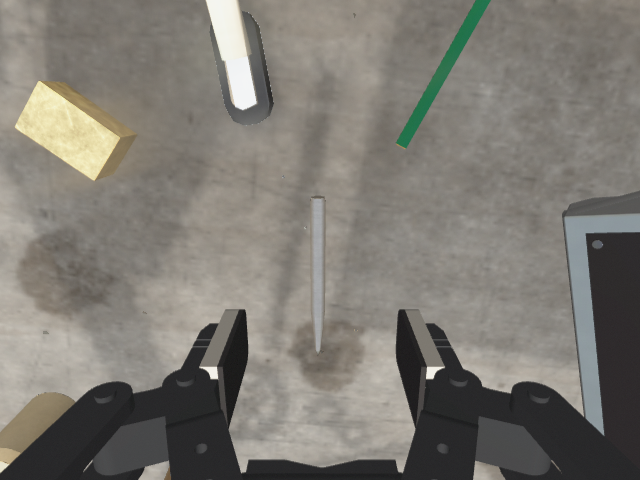

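The wrist view shows the punch from its blunt end (318,197) to its point (319,352). Its centre is (506.5,-21.8) at 6°, and the jaws straddle it.

```bash
python3 - <<'E'
from h import *
plan([([502,-22.4,45],down(96),2),([502,-22.4,5],down(96),2),([502,-22.4,-11],down(96),2)])
E
```

```text
[[[0.1, -0.1, -0], [24, -3, 8]], [[0.1, -0, -0.1], [24, -2, 8]], [[-0, -0, 0], [20, 0, 0]], [[-0, -0, 0], [20, 0, 0]], [[-0, -0, 0], [8, 0, 0]], [[-0, -0, 0], [8, 0, 0]]]
end [501.9 -22.4 -11.3] jaw 95.99691922480055
```

Call:
jog_arm --series '[[[0,0,0],[24,-3,8],-0.3],[[0,0,0],[24,-2,8],-0.3],[[0,0,0],[20,0,0],-0.3],[[0,0,0],[20,0,0],-0.3],[[0,0,0],[8,0,0],-0.3],[[0,0,0],[6,0,0],-0.3],[[0,0,0],[0,0,0],-0.3]]'

```text
clock: 12.95
eef_pos: [503.2, -21.6, -8.1]
tool_rot: [0.118, 1.57, 0.23]
force: [-0.3, -0.6, -0.6]
width: 55.8
```

Call:
jog_arm --series '[[[0,0,0],[0,0,0],0.5],[[0,0,0],[0,0,0],0.8],[[0,0,0],[0,0,0],1],[[0,0,0],[0,0,0],1]]'

```text
clock: 13.45
eef_pos: [504.9, -21.4, -6.2]
tool_rot: [-0.03, 1.566, 0.082]
force: [-1.2, 0.2, 15.5]
width: 6.7
```

Call:
jog_arm --series '[[[0,0,0],[-2,0,0],1],[[0,0,0],[-1,0,0],1],[[0,0,0],[0,0,0],1]]'

```text
clock: 13.82
eef_pos: [502.9, -22.2, -5.4]
tool_rot: [-3.078, 1.571, -2.966]
force: [0.0, 0.1, 0.2]
width: 6.1
```

```bash
python3 - <<'E'
from h import *
s=read_state();print(s["eef_pos"],s["force"],s["width"])
d=get_image("wrist"); W=cloud(d); save("w6",d["img"])
w=W.reshape(-1,3);print("front pads",[ (v,W[v,310],W[v,334]) for v in range(290,330,6)])
E
```

```text
[502.9 -22.2  -5.4] [0.  0.1 0.2] 6.126933333588816
front pads [(290, array([485.9, -28.7,   7.7]), array([488.4, -19.6,   0.5])), (296, array([488.3, -28.4,   7.6]), array([490.9, -19.3,   0.3])), (302, array([490.2, -28.2,   8.5]), array([493.1, -19. ,   0.8])), (308, array([492.4, -28. ,   8.7]), array([490.9, -19.6,   9.9])), (314, array([492.2, -27.9,  13.5]), array([491. , -19.7,  14. ])), (320, array([492.2, -27.8,  17.7]), array([491.7, -19.7,  17. ])), (326, array([492.3, -27.7,  21.5]), array([490.8, -19.9,  22.5]))]
```

View pics/w6.png

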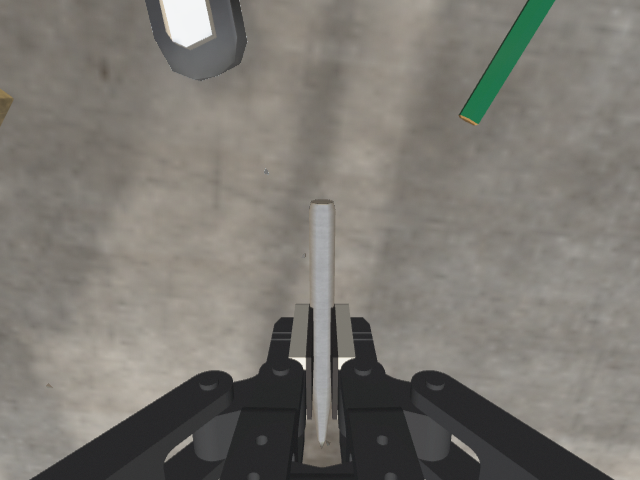

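The pads hold the punch above its equator (chord of 6 mm), so this grip would slip. I'll reopen slightly, go 5 mm lower and regrip.

Call:
jog_arm --series '[[[0,0,0],[0,0,0],0.5],[[0,0,0],[0,0,0],0.5],[[0,0,0],[3,0,0],0.5],[[0,0,0],[2,0,0],0.5],[[0,0,0],[0,0,0],0.7],[[0,0,0],[0,0,0],1],[[0,0,0],[0,0,0],1]]'

```text
clock: 14.75
eef_pos: [505.4, -20.3, -6.4]
tool_rot: [-0.068, 1.564, 0.046]
force: [-5.2, 0.8, 41.8]
width: 6.5
```

Call:
jog_arm --series '[[[0,0,0],[-2,0,0],1],[[0,0,0],[-2,0,0],1],[[0,0,0],[-2,0,0],1],[[0,0,0],[-3,0,0],1],[[0,0,0],[-4,0,0],1],[[0,0,0],[0,0,0],1]]'

```text
clock: 15.5
eef_pos: [503.1, -22.1, 2.8]
tool_rot: [0.234, 1.57, 0.345]
force: [0.6, 0.2, -0.8]
width: 6.4
```

```bash
python3 - <<'E'
from h import *
s=read_state();print(s["eef_pos"],s["force"],s["width"])
d=get_image("wrist"); W=cloud(d); save("w7",d["img"])
print("punch line",[(v,W[v,322],d["range_z"][v,322]) for v in range(190,320,12)])
print("pads",[(v,W[v,300][2],W[v,344][2]) for v in range(296,330,3)])
E
```

```text
[503.1 -22.1   2.8] [ 0.6  0.2 -0.8] 6.385114081230187
punch line [(190, array([453.1, -27.9,   0.6]), np.float32(154.50153)), (202, array([453.5, -27.9,  17.5]), np.float32(138.61513)), (214, array([457.1, -27.5,  19.1]), np.float32(138.27435)), (226, array([461.3, -27.1,  18.6]), np.float32(140.0721)), (238, array([465.5, -26.6,  18.4]), np.float32(141.68297)), (250, array([470.1, -26.1,  17.4]), np.float32(144.03087)), (262, array([473.9, -25.6,  18.9]), np.float32(143.85094)), (274, array([478.4, -25.1,  18.5]), np.float32(145.7306)), (286, array([482.7, -24.6,  18.9]), np.float32(146.75298)), (298, array([487. , -24.2,  19.5]), np.float32(147.59218)), (310, array([492.1, -23.6,  18.6]), np.float32(150.1068))]
pads [(296, np.float64(0.5943267168275099), np.float64(0.321611107028815)), (299, np.float64(1.3952952919077575), np.float64(1.1508425546451804)), (302, np.float64(0.38391998462503807), np.float64(1.0259398342394945)), (305, np.float64(15.668362494237641), np.float64(14.794605074996412)), (308, np.float64(17.344607320860717), np.float64(17.678238838982622)), (311, np.float64(19.482671214958117), np.float64(20.073886493224762)), (314, np.float64(21.430611577732606), np.float64(21.37603563521796)), (317, np.float64(23.651972520078118), np.float64(24.44029721498714)), (320, np.float64(25.94783079989128), np.float64(25.886307519031817)), (323, np.float64(28.63660233588361), np.float64(28.248050473266986)), (326, np.float64(30.569201816812978), np.float64(30.279350383931103)), (329, np.float64(30.9336896164546), np.float64(33.071367775377965))]
```

View pics/w7.png

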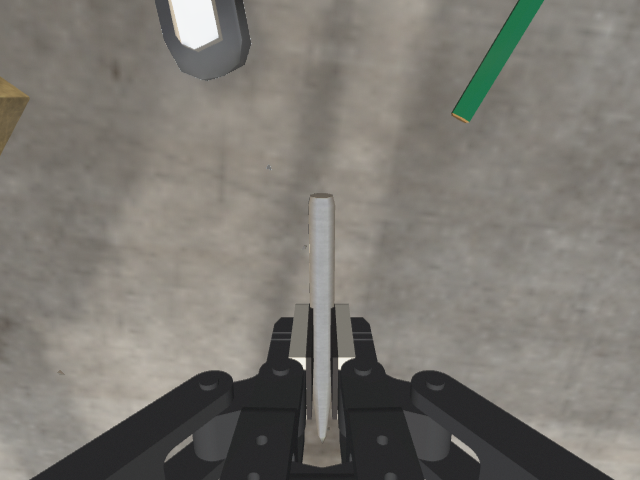

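The punch rose level with the hand: top z is about 18.5 all along it, and its diameter at the grip is about 6.5 because of the taper. I carry it at a moderate pace.

```bash
python3 - <<'E'
from h import *
t=well(27,-27,0); print(t)
plan([([500,-20,150],down(96),6),([490,60,175],down(100),3),([500,180,175],down(106),5),([t[0],t[1],150],down(112),5)])
E
```

```text
[514.2 301.9  83. ]
[[[0.1, 0, -0], [-25, 0, 0]], [[0.1, 0, -0], [-24, 0, -1]], [[0, 0, -0], [-25, 1, 0]], [[0.1, 0, -0], [-24, 0, -1]], [[0, 0, -0], [-25, 1, 0]], [[0.1, 0, -0], [-24, 0, -1]], [[-1.3, 0, -0], [-8, 27, 0]], [[-1.4, 0, -0], [-9, 27, 0]], [[-1.3, 0, -0], [-8, 27, 1]], [[-1.2, 0, -0], [0, 23, 6]], [[-1.2, 0, -0], [0, 23, 7]], [[-1.2, 0, -0], [0, 23, 7]], [[-1.2, 0, 0], [0, 23, 7]], [[-1.2, 0, 0], [0, 23, 8]], [[-1.2, 0, 0], [5, 23, 9]], [[-1.2, 0, 0], [5, 22, 10]], [[-1.2, 0, 0], [5, 22, 11]], [[-1.2, 0, 0], [5, 22, 11]], [[-1.2, 0, 0], [5, 22, 11]]]
end [514.2 301.7 149.7] jaw 111.99868778033041
```

Call:
jog_arm --series '[[[0,0,0],[-18,0,0],1],[[0,0,0],[-25,0,0],1],[[0,0,0],[-25,0,-1],1],[[0,0,0],[-25,1,0],1],[[0,0,0],[-25,1,0],1],[[0,0,0],[-25,1,0],1],[[-1.3,0,0],[-8,20,0],1],[[-1.4,0,0],[-9,27,0],1]]'

```text
clock: 16.55
eef_pos: [495.2, 28.4, 162.4]
tool_rot: [2.724, 1.57, 2.883]
force: [0.5, -0.6, -0.6]
width: 6.2
```

Call:
jog_arm --series '[[[-1.3,0,0],[-8,30,1],1],[[-1.2,0,0],[0,25,6],1],[[-1.2,0,0],[0,24,7],1],[[-1.2,0,0],[0,23,7],1],[[-1.2,0,0],[0,23,7],1],[[-1.2,0,0],[0,23,8],1],[[-1.2,0,0],[5,23,9],1],[[-1.2,0,0],[5,22,10],1]]'

```text
clock: 17.55
eef_pos: [503.8, 230.8, 159.7]
tool_rot: [2.767, 1.57, 3.099]
force: [-0.6, -0.7, -0.3]
width: 6.1
```

Call:
jog_arm --series '[[[-1.2,0,0],[5,22,11],1],[[-1.2,0,0],[5,22,11],1],[[-1.2,0,0],[3,18,11],1],[[0,0,0],[0,0,0],1]]'

```text
clock: 18.05
eef_pos: [513.9, 300.8, 147.1]
tool_rot: [1.857, 1.569, 2.251]
force: [0.0, 0.0, 0.1]
width: 6.3
```

```bash
python3 - <<'E'
from h import *
s=read_state();print(s["eef_pos"],s["force"],s["width"],s["qpos"])
d=get_image("wrist"); W=cloud(d); save("w8",d["img"])
print("punch line",[(v,W[v,322]) for v in range(196,320,20)])
t=well(27,-27,0)
plan([([t[0],t[1],100],down(112),3),([t[0],t[1],81],down(112),3)])
E
```

```text
[513.9 300.8 147.1] [0.  0.  0.1] 6.280390349159251 [-0.1  0.8 -0.8  1.7  0.7  0.9  0.8]
punch line [(196, array([466. , 280.6, 161.2])), (216, array([471.9, 283.1, 162.8])), (236, array([478.2, 285.7, 162.7])), (256, array([484.5, 288.3, 163.6])), (276, array([491.7, 291.3, 162.6])), (296, array([498.8, 294.3, 162.4])), (316, array([505.9, 297.2, 162.8]))]
[[[0.2, -0, 0], [16, 1, 0]], [[0.2, -0, 0], [16, 1, 1]], [[0.1, -0.1, 0], [15, 1, 0]], [[0, 0, 0], [6, 0, 0]], [[0, 0, 0], [7, 0, 0]], [[0, 0, 0], [6, 0, 0]]]
end [514.  302.1  81.1] jaw 112.00400178596853
```

View pics/w8.png

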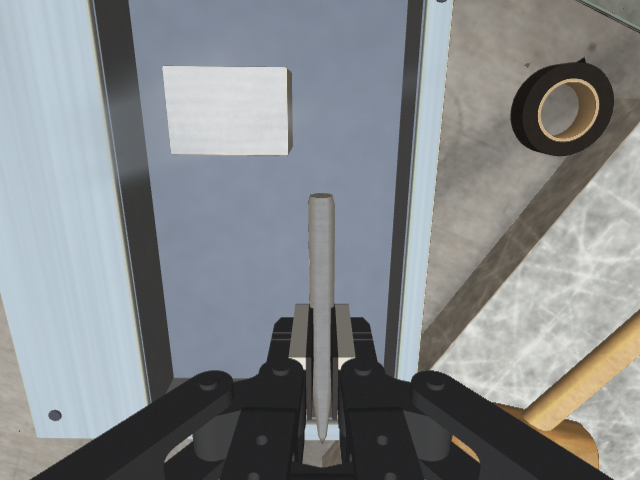

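The punch is held level over the well, and the block lies at (228,110) clear of it. I lower it.

Call:
jog_arm --series '[[[0,0,0],[16,1,0],1],[[0,0,0],[16,1,0],1],[[0,0,0],[15,0,0],1],[[0,0,0],[9,0,0],1],[[0,0,0],[7,0,0],1],[[0,0,0],[3,0,0],1],[[0,0,0],[0,0,0],1]]'

```text
clock: 18.98
eef_pos: [514.3, 300.3, 81.7]
tool_rot: [0.337, 1.571, 0.728]
force: [-0.3, -0.1, -0.2]
width: 6.3
```

Call:
jog_arm --series '[[[0,0,0],[1,0,0],1],[[0,0,0],[1,0,0],1],[[0,0,0],[0,0,0],1]]'

```text
clock: 19.35
eef_pos: [514.3, 300.1, 79.7]
tool_rot: [-0.376, 1.571, 0.015]
force: [0.8, -0.9, -0.7]
width: 6.2
```

Call:
jog_arm --series '[[[0,0,0],[1,0,0],1],[[0,0,0],[1,0,0],1],[[0,0,0],[0,0,0],1]]'

```text
clock: 19.73
eef_pos: [514.2, 300.1, 77.9]
tool_rot: [-0.917, 1.57, -0.526]
force: [-0.0, -0.5, 2.9]
width: 6.0
```

Call:
jog_arm --series '[[[0,0,0],[0.5,0,0],1],[[0,0,0],[0,0,0],1]]'

```text
clock: 19.98
eef_pos: [514.3, 300.2, 77.9]
tool_rot: [-0.766, 1.57, -0.375]
force: [-2.0, -1.8, 7.0]
width: 6.0
```

Call:
jog_arm --series '[[[0,0,0],[0,0,0],0.8],[[0,0,0],[0,0,0],0.6],[[0,0,0],[0,0,0],0.5],[[0,0,0],[-8,0,0],0.5],[[0,0,0],[-25,0,0],0.5],[[0,0,0],[-40,0,0],0.5],[[0,0,0],[-40,0,0],0.5],[[0,0,0],[0,0,0],0.5]]'

```text
clock: 20.98
eef_pos: [515.6, 301.4, 193.3]
tool_rot: [0.183, 1.565, 0.573]
force: [0.0, -0.2, -0.4]
width: 21.5
```

```bash
python3 - <<'E'
from h import *
s=read_state();print(s["eef_pos"],s["force"],s["width"],s["qpos"])
for n in("wrist","top"):
    w=cloud(get_image(n)).reshape(-1,3); D=RM.inv().apply(w-well(0,0,0))
    f=(abs(D[:,0])<45)&(abs(D[:,1])<85)
    print(n,"floor",np.median(D[f&(abs(D[:,2])<4)][:,2]))
    m=f&(D[:,0]>12)&(D[:,2]>5.5)&(D[:,2]<16)
    if m.sum()>20:
        r=cv2.minAreaRect(D[m][:,:2].astype(np.float32)); print("punch",m.sum(),r,np.percentile(D[m][:,2],[2,50,98]))
        for a in range(-80,60,20):
            k=m&(D[:,1]>a)&(D[:,1]<a+20)
            if k.sum()>5: print(a,np.percentile(D[k][:,2],90))
    m=f&(D[:,0]<12)&(D[:,2]>22)&(D[:,2]<36); 
    if m.sum()>20: print("block",cv2.minAreaRect(D[m][:,:2].astype(np.float32)),np.median(D[m][:,2]))
E
```

```text
[515.6 301.4 193.3] [ 0.  -0.2 -0.4] 21.45626764020299 [-0.1  0.7 -0.9  1.7  0.6  1.   0.8]
wrist floor 1.638544404473265
punch 2048 ((24.926118850708008, -26.385623931884766), (8.686219215393066, 103.3639144897461), 0.6261913776397705) [ 7.   9.6 11.5]
-80 9.312647812299076
-60 10.704594042234437
-40 11.02493486253295
-20 11.04252905435007
0 10.950839760410114
20 10.625729043233857
block ((-14.122783660888672, 49.827735900878906), (50.35123062133789, 34.94704055786133), 0.1379380077123642) 31.518065925398346
top floor 1.51997498040555
```

Both parts lie flat and released: the punch's top is about 9.5 mm above the floor at well (25,-26), and the block is unmoved. Now the toggle.

```bash
cat >> h.py <<'E'
nM=np.array([-.616,0,.788]); tM=np.array([.788,0,.616]); F=np.array([-71.,-20,42])
def tog(h,t,dy): return mach(F+nM*h+tM*t+np.array([0,dy,0]))
_x=RM.apply(-nM); _y=RM.apply([0,-1,0]); TR=Ro.from_matrix(np.stack([_x,_y,np.cross(_x,_y)],1))
E
python3 - <<'E'
from h import *
print(tog(110,-3,45),tog(6,-3,45))
plan([(mach([-60,20,225]),down(67),5),(mach([-150,22,225]),down(22),5),(tog(150,-3,42),TR,4),(tog(110,-3,42),TR,1)])
E
```

```text
[538.2 103.8 126.8] [514.2 163.2  44.9]
[[[9.1, 0, 0], [-7, -22, -9]], [[9.1, 0, 0], [-7, -23, -6]], [[9.1, 0, 0], [-7, -24, -2]], [[9, 0, 0], [-7, -23, 1]], [[9.1, 0, 0], [-7, -23, 6]], [[9, 0, 0], [0, -13, 12]], [[9, 0, 0], [0, -11, 14]], [[9, 0, 0], [0, -9, 16]], [[9, 0, 0], [0, -6, 17]], [[9, 0.1, 0], [0, -3, 18]], [[-0, 9.5, 0], [17, 0, 4]], [[-0, 9.5, 0], [16, 0, 7]], [[-0, 9.5, 0], [14, 0, 9]], [[-0, 9.5, 0], [13, 0, 11]], [[-0, -0, 0], [40, 0, 0]]]
end [540.6 104.9 127. ] jaw 21.982670326940646
```

Call:
jog_arm --series '[[[9,0,0],[-7,-22,-9],1],[[9,0,0],[-7,-23,-6],1],[[9,0,0],[-7,-24,-2],1],[[9,0,0],[-7,-23,1],1],[[9,0,0],[-7,-23,6],1],[[9,0,0],[0,-13,12],1],[[9,0,0],[0,-11,14],1],[[9,0,0],[0,-9,16],1]]'

```text
clock: 22.08
eef_pos: [531.0, 129.9, 223.7]
tool_rot: [-1.904, 1.568, -2.775]
force: [0.1, 0.8, 0.2]
width: -0.2
```

Call:
jog_arm --series '[[[9,0,0],[0,-6,17],1],[[9,0,0],[0,-3,18],1],[[0,9.5,0],[17,0,4],1],[[0,9.5,0],[16,0,7],1],[[0,9.5,0],[14,0,9],1],[[0,9.5,0],[13,0,11],1],[[0,0,0],[0,0,0],1]]'

```text
clock: 22.95
eef_pos: [549.2, 78.0, 151.2]
tool_rot: [-3.124, 0.903, 1.968]
force: [-0.6, -1.2, -0.3]
width: -0.2
```

```bash
python3 - <<'E'
from h import *
s=read_state();print(s["eef_pos"],s["force"],s["width"],s["qpos"]);print("rot err",np.degrees((Ro.from_euler("xyz",s["tool_rot"]).inv()*TR).as_rotvec()))
d=get_image("wrist"); W=cloud(d); T=TR.inv().apply((W.reshape(-1,3)-s["eef_pos"])).reshape(W.shape)
L=RM.inv().apply(W.reshape(-1,3)-mach(F)).reshape(W.shape); h=L@nM; t=L@tM
m=(h>12)&(h<45)&(abs(t)<14)&(abs(L[...,1])<40); print("lever px",m.sum())
for a in range(12,44,4):
    k=m&(h>=a)&(h<a+4)
    if k.sum()>3: print(a,k.sum(),"y",np.percentile(L[k][:,1],[5,50,95]),"t",np.percentile(t[k],[5,50,95]))
k=(abs(h)<6)&(abs(L[...,1])<60)&(abs(t)<20); print("panel h",np.percentile(h[k],[5,50,95]))
k=(abs(T[...,2])<14)&(abs(T[...,1])<20)&(T[...,0]>-70)&(T[...,0]<30); print("tip Tx",np.percentile(T[k][:,0],[50,95,99,99.9]))
for a in range(-50,5,5):
    q=k&(T[...,0]>=a)&(T[...,0]<a+5)
    if q.sum()>3: print(a,"Ty",T[q][:,1].min(),T[q][:,1].max())
save("w9",d["img"])
E
```

```text
[549.2  78.  151.2] [-0.6 -1.2 -0.3] -0.15199894720569615 [ 0.6  0.9 -0.7  1.6 -0.1  1.   0.4]
rot err [-0.4 -0.3  0.5]
lever px 137
12 10 y [-4.6  0.4  3.4] t [0.6 2.8 4.1]
16 6 y [0.6 1.8 3.3] t [2.1 3.  3.3]
20 10 y [1.5 3.1 6.5] t [2.4 3.4 3.8]
24 18 y [1.7 4.4 8.5] t [1. 3. 4.]
28 92 y [3.  6.2 8.8] t [-1.9  1.2  3.6]
panel h [0.5 1.7 2.9]
tip Tx [-52.3 -18.5 -13.5 -11. ]
-50 Ty -19.988334069354195 19.99636891330667
-45 Ty -13.35864405272183 13.4774133660739
-40 Ty -13.622535650875959 13.63228411857848
-35 Ty -13.580143139939661 13.557450073276446
-30 Ty -13.644215573974336 13.545703223698403
-25 Ty -13.651453883754087 13.557055721490523
-20 Ty -13.538465805583385 13.370904805277727
-15 Ty -11.822531684365735 11.524226924478366
```

View pics/w9.png

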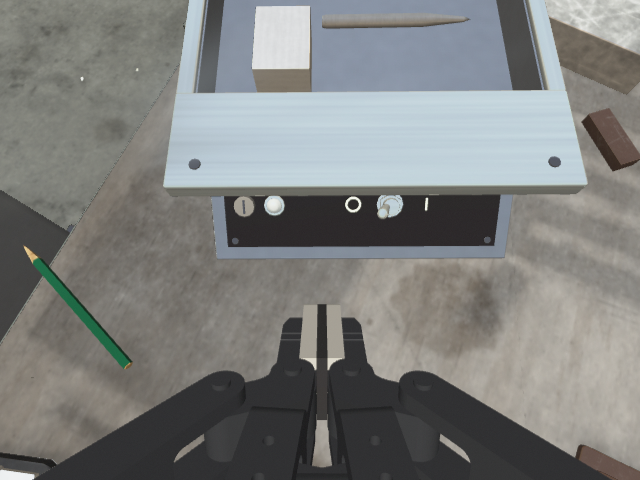

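The wrist view (my 12th and last) shows the lever tip at (385,210), leaning left towards the circle, with the line mark at (426,203). The shut tool is aligned with the panel and left of the lever. I go in beside it.

```bash
python3 - <<'E'
from h import *
plan([(tog(60,-5,42),TR,3),(tog(14,-5,42),TR,3),(tog(6,-5,42),TR,2)])
E
```

```text
[[[-0, -0, 0.1], [29, 0, 0]], [[-0, -0.1, 0.2], [29, 1, 0]], [[-0, -0, 0.1], [30, 0, 0]], [[-0, -0, 0], [15, 0, 0]], [[-0, -0, 0], [15, 0, 0]], [[-0, -0, 0], [16, 0, 0]], [[-0, -0, 0], [4, 0, 0]], [[-0, -0, 0], [4, 0, 0]]]
end [517.3 162.9  43.4] jaw 21.973729182759165
```

Call:
jog_arm --series '[[[0,0,0.1],[29,0,0],1],[[0,0,0.2],[29,1,0],1],[[0,0,0.1],[30,0,0],1],[[0,0,0],[15,0,0],1],[[0,0,0],[15,0,0],1],[[0,0,0],[16,0,0],1],[[0,0,0],[0,0,0],1]]'

```text
clock: 23.88
eef_pos: [520.1, 160.5, 52.3]
tool_rot: [3.134, 0.907, 1.953]
force: [-0.2, 0.3, 0.9]
width: 0.1
```

Call:
jog_arm --series '[[[0,0,0],[4,0,0],1],[[0,0,0],[4,0,0],1],[[0,0,0],[0,0,0],1]]'

```text
clock: 24.25
eef_pos: [519.1, 164.3, 46.4]
tool_rot: [3.133, 0.907, 1.951]
force: [-0.5, -0.6, -0.3]
width: -0.0
```

```bash
cat > st.py <<'E'
from h import *
s=read_state(); L=RM.inv().apply(s["eef_pos"]-mach(F)); print(s["clock"],"h",L@nM,"t",L@tM,"dy",L[1],"F mach",RM.inv().apply(s["force"]))
E
python3 st.py
```

```text
24.25 h 7.656810328438542 t -2.702414923216054 dy 40.02536417757741 F mach [-0.4  0.6 -0.3]
```

Call:
jog_arm --series '[[[0,0,0],[0,7,0],1],[[0,0,0],[0,7,0],1],[[0,0,0],[0,3,0],1],[[0,0,0],[0,0,0],1]]'

```text
clock: 24.75
eef_pos: [535.0, 170.9, 46.5]
tool_rot: [3.133, 0.908, 1.951]
force: [-0.3, -0.5, -0.7]
width: -0.1
```

Call:
jog_arm --series '[[[0,0,0],[0,3,0],1],[[0,0,0],[0,2,0],1],[[0,0,0],[0,0,0],1]]'

```text
clock: 25.12
eef_pos: [539.7, 172.6, 46.6]
tool_rot: [3.132, 0.908, 1.95]
force: [-0.9, -2.5, 1.5]
width: -0.1
```

```bash
python3 st.py
```

```text
25.125 h 7.84288471286973 t -2.605792155011031 dy 17.770362559634837 F mach [-2.   1.8  1.5]
```

Call:
jog_arm --series '[[[0,0,0],[0,2,0],1],[[0,0,0],[0,2,0],1],[[0,0,0],[0,0,0],1]]'

```text
clock: 25.5
eef_pos: [544.1, 174.6, 46.7]
tool_rot: [3.13, 0.908, 1.948]
force: [-0.7, -0.1, 0.3]
width: -0.1
```

Call:
jog_arm --series '[[[0,0,0],[0,2,0],1],[[0,0,0],[0,2,0],1],[[0,0,0],[0,0,0],1]]'

```text
clock: 25.88
eef_pos: [547.2, 175.8, 46.7]
tool_rot: [3.132, 0.908, 1.95]
force: [-0.2, -0.4, -0.5]
width: 0.1
```

```bash
python3 st.py
```

```text
25.875 h 7.783462457422068 t -2.393781865218144 dy 9.68656146468046 F mach [-0.3  0.3 -0.5]
```

Call:
jog_arm --series '[[[0,0,0],[0,-10,0],1],[[0,0,0],[0,-15,0],1],[[0,0,0],[-20,0,0],1],[[0,0,0],[-40,0,0],1],[[0,0,0],[-45,0,0],1],[[0,0,0],[-30,0,0],1],[[0,0,0],[0,0,0],1]]'

```text
clock: 26.75
eef_pos: [555.8, 87.3, 153.9]
tool_rot: [3.129, 0.91, 1.944]
force: [-0.7, 0.5, 0.2]
width: 0.3
```

```bash
python3 st.py; python3 - <<'E'
from h import *
d=get_image("wrist"); W=cloud(d); L=RM.inv().apply(W.reshape(-1,3)-mach(F)).reshape(W.shape); h=L@nM; t=L@tM
m=(h>12)&(h<45)&(abs(t)<14)&(abs(L[...,1])<40)
for a in range(12,40,4):
    k=m&(h>=a)&(h<a+4)
    if k.sum()>3: print(a,k.sum(),"y",np.percentile(L[k][:,1],[5,50,95]))
w=W.reshape(-1,3); D=RM.inv().apply(w-well(0,0,0)); f=(abs(D[:,0])<50)&(abs(D[:,1])<90)
b=f&(D[:,0]<12)&(D[:,1]>10)&(D[:,2]>26)&(D[:,2]<36); print("block",cv2.minAreaRect(D[b][:,:2].astype(np.float32)))
p=f&(D[:,0]>14)&(D[:,2]>5.5)&(D[:,2]<16); print("punch",cv2.minAreaRect(D[p][:,:2].astype(np.float32)),np.percentile(D[p][:,2],[50,98]))
w=cloud(get_image("top")).reshape(-1,3); m=(w[:,2]>12)&(w[:,2]<40)&(abs(w[:,0]-432)<45)&(abs(w[:,1]+155)<45); print("brass",cv2.minAreaRect(w[m][:,:2].astype(np.float32)))
E
```

```text
26.75 h 144.8503701663301 t -3.6125551923593093 dy 34.83120186043038 F mach [0.7 0.4 0.2]
12 19 y [-7.2 -4.7 -2.1]
16 20 y [-8.  -5.9 -5. ]
20 23 y [-9.3 -6.7 -5.8]
24 30 y [-10.6  -7.7  -6.5]
28 89 y [-13.5 -10.3  -7.8]
32 4 y [-11.8 -11.2  -9.6]
block ((-14.548135757446289, 49.92728042602539), (52.03145980834961, 35.14293670654297), 0.10806512087583542)
punch ((23.585323333740234, -27.087589263916016), (8.63817310333252, 103.52882385253906), 0.9736907482147217) [ 9.1 11.3]
brass ((432.2268981933594, -154.80081176757812), (45.063167572021484, 28.20073699951172), 58.33025360107422)
```

The lever now leans right: its tip is at y -10, where it was at +6. The parts and the brass block are where they should be, so I hand in.

```bash
python3 -c "
from cell import *
print(finish_job())"
```

```text
the job is handed in; nothing more can be done
None
```

The steel block and the punch both lie released and flat on the demagnetiser's well floor. After both were down I flipped the toggle to "on" (right), then backed the arm clear and handed the job in at about 27 s.

**Last checks (camera depth):**
- **Block:** at well (-14, 50) mm, its top about 30 mm above the floor, so it still stands on its 35 x 50 face.
- **Punch:** at well (24, -27) mm, flat along the well's length.
- **Toggle:** the lever tip went from about +6 mm to about -10 mm sideways, so it leans to the line mark. It stayed there after the tool withdrew.
- **Brass block:** still at its original position to within 0.2 mm.
- **Arm:** the force reading was about zero and the tool was clear of everything.

**What disagreed or went wrong:**
- **Fingertip position:** with the jaws shut, depth showed the fingertips about 12 mm behind the reported TCP, not 25 mm ahead as the text says. My first close on the block therefore shut on air above it. I worked from the measured offset after that.
- **Punch grip:** while gripping the punch on the table, the fingers briefly read about 42 N vertical force at the wrist. That is far below the 120 N wrist limit. It is just over the 40 N limit for the arm or gripper body, but I believe only the fingertips were touching.

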